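# Raise the glue hood's sash to its marker and start the fan

## Task

Get the small bench fume hood ready for gluing: with the fingertips, push its sloping sash up gently from beneath the lip until the lip is level with the pointer on the right-hand rail, and leave it standing there. Then press the round fan button on the box at the hood's left side all the way down, and let go of it. Grip nothing, and leave the marker, the glue bottles and the other things on the bench where they are.

Things in the scene. Friction and masses are not known exactly. Their poses are not given: they have to be found in the camera images.
- hood: Fixed bench fume hood, 210 deep x 280 wide x 280 mm high (fan housing on its roof to 340), aluminium rails, clear sides. Origin: centre of its underside. x points to its back, y to its left, z up. Its front face leans back: from the top of a 35 mm sill at x = -120 mm it climbs to the back at 55 degrees above horizontal. A counterweight rides on the right cheek's outside.
- sash (a joint): How far the sash has been pushed up the sloping face, in m: 0 = shut, 0.145 = top stop. It moves only along the slope (direction cos 55, 0, sin 55 degrees in the hood's axes). The counterweight balances it, so it stays where it is left; about 1 to 3 N along the slope moves it either way.
- lip_edge (a point): Middle of the lower outer edge of the sash's lip, an aluminium bar 210 mm long across the sash's lower end, 10 mm thick, standing 30 mm out at right angles to the sloping face, with a ramp on top. Sash shut: 61 mm above the bench, 28 mm in front of the sill; free below and in front. z axis up the slope, x into the hood, y along the lip to the left. Rides with the sash.
- lip_end (a point): Middle of the right-hand end of the lip (half-way through its 10 mm thickness): the point that is to be level with the pointer. Axes as lip_edge.
- marker (a joint): Where the marker clip stands on the right-hand rail, in m along the slope: the value that sash has when the lip is exactly level with the pointer. The clip is stiff and must stay where it is.
- pointer_tip (a point): Tip of the marker clip's pointer, a small black cone that points left at the lip's end. Black clip 26 x 20 mm with a steel screw on the right-hand rail of the sloping face. z axis up the slope, as lip_edge.
- fan_button (a joint): How far the fan button is pressed, in m: 0 = up, 0.006 = fully down. A spring returns it; fully down takes 5 N.
- fan_button_top (a point): Centre of the top of the round black fan button, 28 mm across, pressed straight down. It stands on top of a grey box, 84 x 72 x 70 mm high, on the hood's left side near the front.
- glue_white: White glue bottle, 27 mm across, 55 mm high, loose, standing inside the hood. Origin: centre of its underside. To be left alone.
- glue_blue: Blue glue bottle, 27 mm across, 60 mm high, loose, standing inside the hood. Origin: centre of its underside. To be left alone.
- ferrule_pot: Small round pot, 48 mm across, 28 mm high, loose, standing inside the hood. Origin: centre of its underside. To be left alone.
- sanding_block: Brown sanding block, 52 x 94 x 30 mm, loose on the bench in front of the hood. Origin: centre of its underside. To be left alone.

How it is judged:
By the outcome, as a careful person would: the job done as asked, in the order asked, and still so for the second after the job is handed in, with the robot touching nothing.
It also fails if it takes over 43 s, if anything falls off the work surface, if the arm or the gripper's body presses on something with over 40 N, if the wrist force passes 120 N, or if a joint passes its speed limit or range.

## Robot

A 6-joint arm with a two-finger parallel gripper is mounted at the origin on a cart in front of the work surface, level with it; the furniture and walls round the work are solid. World frame = base frame: x ahead of the robot, y to its left, z up, the work surface at z = 0. Lengths are in mm, angles in rad, forces in N, time in s.
With the tool pointing down it reaches from about 350 to 775 mm from the base axis. Payload 7.3 kg.
Tool frame: the origin (TCP) lies at the very end of the fingers, on their centre line; the grasp point (between the pads) lies 19 mm behind it (bot.grip_point_offset is the distance from the TCP to the grasp point, in mm); z points along the fingers, y is the line along which they close (so a half turn about z gives the same grasp; the last joint's range is limited). The gripper opens to 92 mm and grips with 3 to 60 N. Pads are 19 mm wide; open, the fingers measure 130 mm over their backs; the gripper's body (75 mm by 190 mm) begins 47 mm behind the grasp point.
Start: joints at [1.132, 0.342, 1.524, -0, 1.275, -0.146], TCP at [151.518, 502.68, 226.741] pointing down, gripper open.
Joint ranges: [-2.53, 2.53], [-0.77, 2.02], [0.04, 2.7], [-1, 4.14], [0.28, 2.66], [-3.11, 3.11]. Speed limits (rad/s): [2.57, 2.57, 3.14, 3.14, 3.14, 3.14].

## Interface

Orientations are given as [roll, pitch, yaw] about the fixed x, y, z axes, in that order (R = Rz(yaw) Ry(pitch) Rx(roll)).
In Python, from plant import bot gives the robot as it stands. The module is installed in compiled form; this text tells all that it offers.
- The arm moves only by the shell command python3 -m jog 'ROWS' [OPENING]. ROWS is JSON, a list of rows, each a list of 6 numbers: the shift along the tool's x, y, z in mm, then the turn, a rotation vector about the tool's x, y, z in rad. In form: [[dx, dy, dz, rx, ry, rz], ...]. A call has 1 to 12 rows; each row shifts and turns the commanded pose from where the row before left it, along the tool's axes as they then stand; what a row does not reach is not made up. A row lasts 1/10 s, in which the tool goes at most 50 mm and 8.59 degrees, less where a joint would pass 70% of its speed; a pose out of reach is approached as far as the arm can. A call with a gripper value outside its range is refused whole. OPENING is the opening in per cent of the stroke, from 0 (shut) to 100 (fully open), set as the call begins (- or left out, the last holds). The fingers move at their own pace and stop on an object; the grip force is fixed at half the most. Time passes only in rows, so rows that do not move let the fingers close. It gives the time, the measured TCP pose, the force, the opening and the grip force at its end, in the units of the state.
- bot.get_obs(): the state, without advancing time (a new reading comes with each control period).
- bot.capture(name): name is "scene" or "top" or "wrist"; returns the picture (400x640x3 uint8, red, green, blue); there is no depth.
- bot.camera_model(name): a dict with "fx", "fy", "cx", "cy" (pixels), "position" and "orientation" of the camera in the world; the wrist camera has in their place "T_tool_cam" (4x4, takes a point from camera to tool coordinates, whose origin is the TCP and whose axes are the flange's). Camera axes: x right, y down, z forward; pixel columns grow to the right and rows downward; lengths in mm; the calibration is good to about 2 mm. A picture is of the moment at which its call begins: read the wrist's pose just before it. camera_model takes no time and is no camera call.
- bot.close_job(): hands the job in; it is judged then, once.
Trained networks look in the newest picture that a camera, given by its name, has taken for a name from the list of things; names that differ only in an ending like _2 or _b are one class to them, and where a whole thing is asked for, a point or a joint stands for the part that bears it (a point fixed in the world has none). Each returns a list of dicts, best first, with "p" (0 to 1); they miss things now and then, are a little off and sometimes report something else, mostly with a low value. They report only what shows in the picture. A call takes as long as a camera call.
- bot.outline_of(target, camera): "mask" (400x640 bool, what is visible of it) and "pixel" ([column, row] in pixels, amid what is visible of it).
The state is a dict: "time": time; "joint_positions": joint angles; "dq": joint speeds; "tau": joint torques, N m; "tool_pos": TCP position; "tcp_rot": TCP orientation; "contact_force": force on the tool from outside, world axes, zero at the start; "moment": the same for the moment, N m; "grip_width": finger opening in mm; "finger_force": force on a finger pad.
Only numpy, scipy, OpenCV 4.12 (cv2) and the standard library are available. Lean on these libraries where they do the work, as an engineer would, in place of code of your own. Each camera call takes 0.05 s, during which the arm holds its last target. There are 200 camera calls.

## Working session

There is one attempt and no reset: what is moved stays moved. The work goes in short steps, Python scripts to look and compute and a shell command to move; the robot and the scene stay as the last step left them, time stands still between calls to the robot, and variables do not carry over. Pictures are saved under pics/ and viewed, at most 10 in all, crops included, and the job is handed in when it is done.

```bash
mkdir -p pics; cat > h.py <<'E'
import numpy as np,cv2
from plant import bot
from scipy.spatial.transform import Rotation as R
def cam(n):
    m=bot.camera_model(n)
    return m
E
python3 - <<'E'
from h import *
o=bot.get_obs();print(o)
for n in("scene","top"):
    m=bot.camera_model(n);print(n,m)
    im=bot.capture(n);cv2.imwrite(f"pics/{n}0.png",im[...,::-1])
    for t in("hood","lip_edge","lip_end","pointer_tip","fan_button_top","sanding_block"):
        r=bot.outline_of(t,n)
        for d in r[:2]:
            ys,xs=np.nonzero(d["mask"]);print(t,d["p"],d["pixel"],xs.min(),xs.max(),ys.min(),ys.max())
print(bot.camera_model("wrist"))
E
```

```text
{'time': 0.0, 'joint_positions': array([ 1.13200627e+00,  3.42736011e-01,  1.52503817e+00, -3.02931046e-05,
        1.27538648e+00, -1.46023277e-01]), 'dq': array([-5.78218846e-04,  2.26722258e-04, -8.77990120e-05,  1.39868449e-03,
       -8.66461884e-05, -2.56258202e-04]), 'tau': array([ 8.24990402e-04, -4.31253183e+01, -2.44219369e+01,  7.18711456e-02,
        5.60132798e-02, -1.25544102e-04]), 'tool_pos': array([151.33737093, 502.28127453, 226.03068215]), 'tcp_rot': array([-3.14003711e+00, -1.99494958e-04,  2.84883456e+00]), 'contact_force': array([ 0.65262314, -0.18781395, -0.71443337]), 'moment': array([ 0.03116939,  0.06838377, -0.02858333]), 'finger_force': 0.0, 'grip_width': 91.69142046663963}
scene {'fx': 392.3810257874685, 'fy': 392.3810257874685, 'cx': 315.8769700122056, 'cy': 198.61659557970438, 'position': array([-75.9779287 , -12.66726819, 686.52084443]), 'orientation': array([-2.34541927e+00, -1.10505486e-03, -1.21311468e+00])}
hood 0.9 [339.1, 144.9] 246 422 49 230
lip_edge 0.7 [341.4, 171.9] 283 397 130 216
lip_edge 0.64 [399.2, 181.2] 391 404 178 186
lip_end 0.56 [3
[... 483 characters left out ...]
79929, -1.20385087])}
hood 0.68 [343.9, 152.2] 252 420 66 230
hood 0.45 [342.0, 181.8] 288 393 138 221
lip_edge 0.84 [339.0, 177.9] 288 394 138 221
lip_end 0.63 [341.9, 177.8] 288 394 138 221
sanding_block 0.73 [234.5, 244.4] 214 257 226 262
{'fx': 291.48831775707885, 'fy': 291.48831775707885, 'cx': 316.3181181299663, 'cy': 200.9222185859859, 'T_tool_cam': array([[ 2.17250297e-05, -9.63224106e-01, -2.68699314e-01,
         7.17951328e+01],
       [ 9.99999999e-01,  8.52734544e-06,  5.02840324e-05,
         2.82967113e-02],
       [-4.61435003e-05, -2.68699315e-01,  9.63224105e-01,
        -1.57669739e+02],
       [ 0.00000000e+00,  0.00000000e+00,  0.00000000e+00,
         1.00000000e+00]])}
```

View pics/scene0.png

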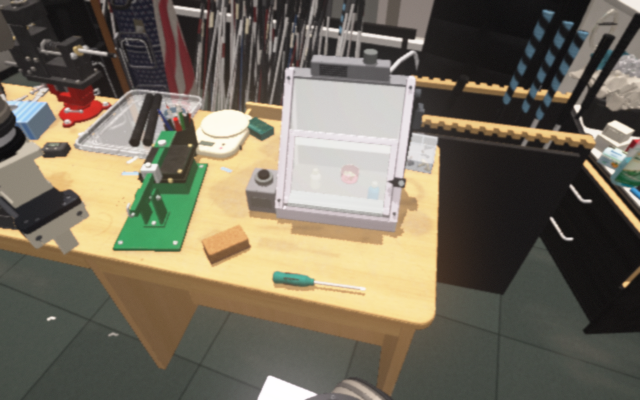

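View pics/top0.png

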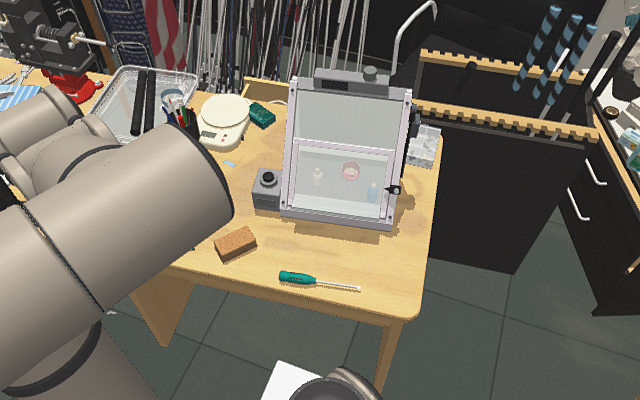

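The scene view shows the hood at about (340,145). Its lip is along row ~215, the pointer at (397,182), the button at (264,173) and the sanding block at (225,244). The sash looks shut or nearly so. Next I'll zoom in for corner pixels.

```bash
python3 - <<'E'
from h import *
a=cv2.imread("pics/scene0.png")[40:240,235:435];b=cv2.imread("pics/top0.png")[60:260,240:440]
z=lambda i:cv2.resize(i,None,fx=4,fy=4,interpolation=cv2.INTER_CUBIC)
cv2.imwrite("pics/a.png",z(a[90:,:]));cv2.imwrite("pics/b.png",z(b[60:,:]))
E
```

```text
(no output)
```

View pics/a.png

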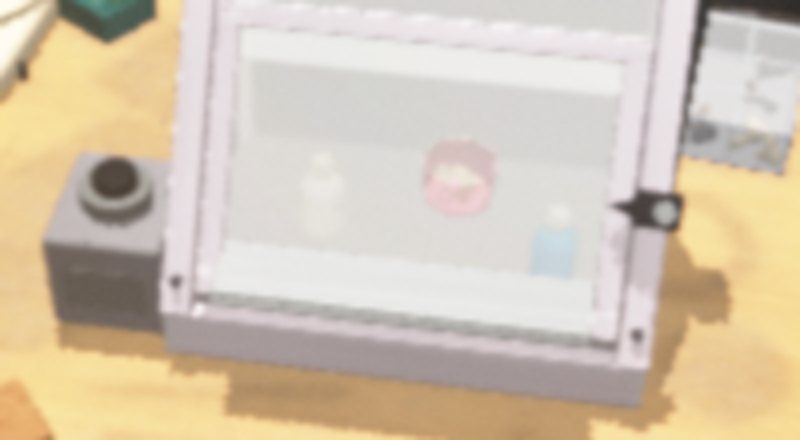

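View pics/b.png

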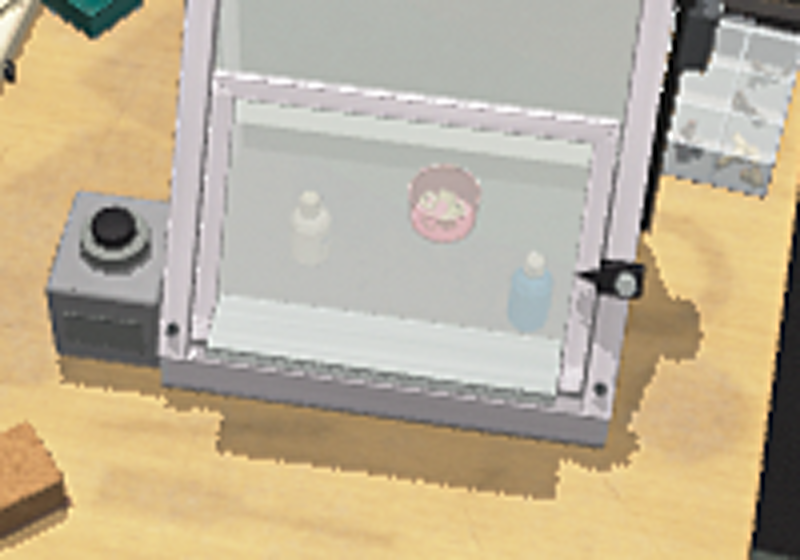

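Both crops agree. The sill corners, pointer tip (top ≈ (384.5,188), scene ≈ (388,182)) and button (top ≈ (268,176), scene ≈ (264,174)) are clear. The lip is the pale band just above the sill. Now I'll fit the hood pose.

```bash
cat >> h.py <<'E'
def proj(n,P):
    m=bot.camera_model(n)
    if n=="wrist":
        o=bot.get_obs();T=m["T_tool_cam"];Rt=R.from_euler("xyz",o["tcp_rot"]).as_matrix()
        Rc=Rt@T[:3,:3];p=o["tool_pos"]+Rt@T[:3,3]
    else: Rc=R.from_euler("xyz",m["orientation"]).as_matrix();p=m["position"]
    q=(np.atleast_2d(P)-p)@Rc
    return np.c_[m["fx"]*q[:,0]/q[:,2]+m["cx"],m["fy"]*q[:,1]/q[:,2]+m["cy"]]
c,s=np.cos(np.radians(55)),np.sin(np.radians(55))
def hw(h,P): # hood->world
    return np.atleast_2d(P)@R.from_euler("z",h[2]).as_matrix().T+[h[0],h[1],0]
def slope(u,out=0,y=0): # u up the slope from sill top edge
    return np.array([-120+u*c-out*s,y,35+u*s+out*c])
E
python3 - <<'E'
from h import *
from scipy.optimize import least_squares
A=lambda l:np.array(l)/4+[235,130]
B=lambda l:np.array(l)/4+[240,120]
C=[[-120,140,0],[-120,-140,0],[-120,140,35],[-120,-140,35]]
pa=A([[167,352],[642,403],[165,312],[650,362]]);pb=B([[163,385],[607,445],[163,358],[607,415]])
f=lambda h:np.r_[(proj("scene",hw(h,C))-pa).ravel(),(proj("top",hw(h,C))-pb).ravel()]
for k,yaw in enumerate((0.3,)):
    r=least_squares(f,[500,0,yaw],loss="soft_l1");h=r.x;print(h,r.cost,f(h).round(1))
np.save("hood.npy",h)
tri=lambda a,b,x0:least_squares(lambda P:np.r_[proj("scene",P)[0]-a,proj("top",P)[0]-b],x0)
inv=lambda P:(np.array(P)-[h[0],h[1],0])@R.from_euler("z",h[2]).as_matrix()
for n,a,b in(("ptr",A([613,207]),B([578,273])),("btn",A([117,175]),B([113,224])),("lipL",A([200,303]),B([200,352])),("lipR",A([615,345]),B([560,393]))):
    t=tri(a,b,[h[0],h[1],100]);q=inv(t.x);print(n,t.x.round(1),q.round(1),"u,out",((q[0]+120)*c+(q[2]-35)*s).round(1),(-(q[0]+120)*s+(q[2]-35)*c).round(1),t.fun.round(1))
E=slope(0); # lip edge shut
print("shut lip px",proj("scene",hw(h,[[-148,105,61],[-148,-105,61]])),proj("top",hw(h,[[-148,105,61],[-148,-105,61]])))
E
```

```text
[633.66702982 184.94519044  -6.07232677] 2.209732156461793 [-0.1 -0.1 -0.1  0.3 -0.7 -0.4  0.1  0.3  0.2  0.8  0.1  0.  -0.6 -0.6
  1.8 -0.5]
ptr [581.9  63.5 109.8] [ -76.1 -107.9  109.8] u,out 86.5 6.9 [-0.4 -0.1  0.4  0.1]
btn [543.2 349.8  76.9] [-53.9 180.1  76.9] u,out 72.2 -30.1 [-0.4  0.1  0.4 -0.1]
lipL [488.  271.4  49.6] [-124.4  115.    49.6] u,out 9.4 11.9 [ 0.4 -0.1 -0.5  0.1]
lipR [531.3  48.5  57.6] [-128.7 -112.    57.6] u,out 13.5 20.1 [-2.5 -0.9  2.7  1. ]
shut lip px [[287.46741529 210.06047513]
 [383.02643741 220.39139824]] [[291.64387632 213.61760796]
 [379.26692886 224.72330419]]
```

Hood fit: centre (634,185), yaw 0.211, and the button comes out at z ≈ 77, as expected. Next I'll swing to the front of the hood with the fingers closed.

```bash
python3 -m jog '[[-29,-23,0,0,0,0],[-29,-23,0,0,0,0],[-29,-23,0,0,0,0],[-29,-23,0,0,0,0],[-29,-23,0,0,0,0],[-29,-23,0,0,0,0],[-29,-23,0,0,0,0],[-29,-23,0,0,0,0],[-29,-23,0,0,0,0],[-29,-23,0,0,0,0],[-29,-23,0,0,0,0],[-29,-23,0,0,0,0]]' 0
python3 -c "
from h import *;o=bot.get_obs();print(*[o[k].round(4) for k in('joint_positions','tool_pos','tcp_rot')])"
python3 -m jog '[[0,0,0,0,0,0.147],[0,0,0,0,0,0.147],[0,0,0,0,0,0.147],[0,0,0,0,0,0.147],[0,0,0,0,0,0.147],[0,0,0,0,0,0.147],[0,0,0,0,0,0.147],[0,0,0,0,0,0.147],[0,0,0,0,0,0.147],[0,0,0,0,0,0.147],[0,0,0,0,0,0.147],[0,0,0,0,0,0.147]]'
python3 -m jog '[[0,0,0,0,0,0.146],[0,0,0,0,0,0.146],[0,0,0,0,0,0.146],[0,0,0,0,0,0.146],[0,0,0,0,0,0.146],[0,0,0,0,0,0.146],[0,0,0,0.1,0,0],[0,0,0,0.1,0,0],[0,0,0,0,0.1,0],[0,0,0,0,0,0]]'
python3 -c "
from h import *;o=bot.get_obs();print(*[o[k].round(4) for k in('joint_positions','tool_pos','tcp_rot')])"
```

```text
time: 1.9
tool_pos: [405.8, 136.6, 226.9]
tcp_rot: [3.141, 0.001, 2.849]
contact_force: [1.3, 0.7, -0.2]
grip_width: 1.8
finger_force: 0.0
[ 1.4520e-01  1.6320e-01  1.7680e+00  2.0000e-04  1.2098e+00 -1.1327e+00] [405.7866 136.6061 226.9478] [3.1411e+00 6.0000e-04 2.8487e+00]
time: 3.1
tool_pos: [405.1, 138.0, 226.8]
tcp_rot: [3.141, -0.0, 1.079]
contact_force: [-0.3, 0.2, 0.5]
grip_width: 0.4
finger_force: 0.0
time: 4.1
tool_pos: [403.7, 137.3, 226.5]
tcp_rot: [-2.94, -0.098, 0.187]
contact_force: [-0.7, -0.7, -0.3]
grip_width: 0.5
finger_force: 0.0
[-0.0187  0.1033  1.8648  0.2401  1.1308  1.2572] [403.6597 137.3126 226.4786] [-2.9404 -0.0977  0.187 ]
```

```bash
cat > kin.py <<'E'
from h import *
from scipy.optimize import least_squares
D=[([1.13200627,.342736,1.525038,0,1.2753865,-.146023],[151.337,502.281,226.03],[-3.14004,-.0002,2.848835]),
([.1452,.1632,1.7680,.0002,1.2098,-1.1327],[405.7866,136.6061,226.9478],[3.1411,.0006,2.8487]),
([-.0187,.1033,1.8648,.2401,1.1308,1.2572],[403.6597,137.3126,226.4786],[-2.9404,-.0977,.187])]
E=lambda a,t:R.from_euler(a,t)
def fk(q,k,s4=1,s6=1):
    b,z0,L1,L2,Lt=k
    r1=E('z',q[0]);r2=r1*E('y',q[1]);r3=r2*E('y',q[2]);r6=r3*E('z',s4*q[3])*E('y',q[4])*E('z',s6*q[5]+np.pi/2)
    return r1.apply([0,b,z0])+r2.apply([0,0,L1])+r3.apply([0,0,L2])+r6.apply([0,0,Lt]),r6
def fit():
    f=lambda k:np.r_[np.concatenate([fk(q,k)[0]-p for q,p,_ in D]),.02*(k-np.array([76,160,425,392,220]))]
    return least_squares(f,[76,160,425,392,220]).x
K=fit()
lo=np.array([-2.53,-.77,.04,-1,.28,-3.11]);hi=np.array([2.53,2.02,2.7,4.14,2.66,3.11])
E
python3 - <<'E'
from kin import *
for s4 in(1,-1):
  for s6 in(1,-1):
    k=least_squares(lambda k:np.concatenate([fk(q,k,s4,s6)[0]-p for q,p,_ in D])*1.,[76,160,425,392,220]).x
    print(s4,s6,k.round(1),[(fk(q,k,s4,s6)[0]-p).round(1) for q,p,_ in D],[round((fk(q,k,s4,s6)[1].inv()*E('xyz',r)).magnitude(),3) for q,p,r in D])
E
```

```text
1 1 [ 76.5 152.5 525.1 358.6 316.9] [array([-0.1, -0.1, -0.8]), array([-0.3,  0.1,  0.3]), array([ 0.5, -0.2,  0.5])] [0.0, 0.0, 0.0]
1 -1 [ 76.5 152.5 525.1 358.6 316.9] [array([-0.1, -0.1, -0.8]), array([-0.3,  0.1,  0.3]), array([ 0.5, -0.2,  0.5])] [0.292, 2.265, 2.514]
-1 1 [  78.7 -349.2  437.   388.  -285.7] [array([-2.4,  0.4,  8.5]), array([12.2,  4.1,  4. ]), array([-13.3,  -4.4, -12.5])] [0.0, 0.0, 0.48]
-1 -1 [  78.7 -349.2  437.   388.  -285.7] [array([-2.4,  0.4,  8.5]), array([12.2,  4.1,  4. ]), array([-13.3,  -4.4, -12.5])] [0.292, 2.265, 2.732]
```

```bash
cat >> kin.py <<'E'
h=np.load("hood.npy");h[2]=(h[2]+np.pi)%(2*np.pi)-np.pi
RH=E('z',h[2])
def pose(u,out,y,beta,psi):
    # beta deg below horizontal; psi deg toward +y ; tool x = up-ish
    r=RH*E('z',psi,) if 0 else RH
    Rm=np.column_stack([[np.sin(beta),0,np.cos(beta)],[0,1,0],[np.cos(beta),0,-np.sin(beta)]])
    Rm[:,1]=np.cross(Rm[:,2],Rm[:,0])
    return hw(h,slope(u,out,y))[0],r*R.from_matrix(Rm)*E('x',psi)
def ik(p,r,q0):
    f=lambda q:np.r_[(fk(q,K)[0]-p)/100,(fk(q,K)[1].inv()*r).as_rotvec()]
    s=least_squares(f,np.clip(q0,lo+.01,hi-.01),bounds=(lo,hi));return s.x,np.abs(s.fun).max()
E
python3 - <<'E'
from kin import *
rng=np.random.default_rng(0);seeds=[D[2][0]]+[lo+(hi-lo)*rng.random(6) for _ in range(12)]
for b in(35,50,60):
  for ps in(-40,-20,0,20,40):
    p,r=pose(-5,18,0,np.radians(b),np.radians(ps))
    best=[]
    for q0 in seeds:
        q,e=ik(p,r,q0)
        if e<1e-3 and not any(np.allclose(q,x,atol=.02) for x in best): best.append(q)
    print(b,ps,r.as_matrix()[:,2].round(2),[x.round(2).tolist() for x in best])
E
```

```text
35 -40 [ 0.75 -0.5  -0.44] []
35 -20 [ 0.82 -0.17 -0.54] [[0.48, 0.65, 2.51, 3.82, 1.02, -1.79]]
35 0 [ 0.8   0.17 -0.57] [[0.1, 0.62, 2.66, 3.04, 1.1, -1.59]]
35 20 [ 0.68  0.5  -0.54] [[-0.27, 0.66, 2.61, 2.3, 1.08, -1.45]]
35 40 [ 0.48  0.76 -0.44] [[-0.45, 0.74, 2.41, 1.69, 1.12, -1.16]]
50 -40 [ 0.62 -0.53 -0.59] []
50 -20 [ 0.66 -0.21 -0.72] []
50 0 [ 0.63  0.13 -0.77] [[0.12, 0.43, 2.45, 3.0, 0.43, -1.51]]
50 20 [ 0.52  0.46 -0.72] [[-0.2, 0.48, 2.42, 1.97, 0.65, -0.87]]
50 40 [ 0.35  0.73 -0.59] [[-0.38, 0.63, 2.28, 1.46, 0.95, -0.64]]
60 -40 [ 0.51 -0.55 -0.66] []
60 -20 [ 0.53 -0.24 -0.81] []
60 0 [ 0.49  0.1  -0.87] []
60 20 [ 0.39  0.43 -0.81] [[-0.15, 0.44, 2.28, 1.49, 0.51, -0.27]]
60 40 [ 0.24  0.71 -0.66] [[-0.34, 0.6, 2.18, 1.26, 0.91, -0.26]]
```

```bash
python3 - <<'E'
from kin import *
d=np.radians
o=bot.get_obs();q=np.array(o["joint_positions"]);P0=o["tool_pos"]
def run(name,wps,q,n=12):
    (pa,ra)=fk(q,K);bad=0;tr=[]
    for p,r in wps:
        rv=(ra.inv()*r).as_rotvec()
        for t in np.linspace(0,1,n+1)[1:]:
            q2,e=ik(pa+t*(p-pa),ra*R.from_rotvec(rv*t),q)
            bad=max(bad,e);dq=np.abs(q2-q).max();q=q2
        tr.append((q.round(2).tolist(),round(bad,4)));pa,ra=p,r
    print(name);[print("  ",t) for t in tr];return q
for b,ps in((35,20),(40,15),(40,20)):
  for P in([403,137,226],[440,130,250]):
    P=np.array(P,float)
    o_=lambda b,ps:pose(0,0,0,d(b),d(ps))[1]
    f=lambda u,out:pose(u,out,0,d(b),d(ps))
    run((b,ps,P[:2]),[(P,o_(80,45)),(P,o_(b,45)),(P,o_(b,ps)),f(60,95),f(-8,85),f(-8,18),f(80,18),f(80,80)],q)
E
```

```text
(35, 20, array([403., 137.]))
   ([-0.4, 0.24, 1.97, 0.72, 1.4, 0.58], np.float64(0.0))
   ([-0.68, 0.21, 2.41, 1.19, 1.31, -0.58], np.float64(0.0))
   ([-0.52, -0.11, 2.56, 1.47, 0.88, -0.49], np.float64(0.0))
   ([-0.32, 0.29, 2.58, 2.01, 0.86, -1.04], np.float64(0.0))
   ([-0.39, 0.49, 2.7, 2.11, 0.99, -1.36], np.float64(0.0407))
   ([-0.28, 0.67, 2.62, 2.3, 1.1, -1.46], np.float64(0.0407))
   ([-0.2, 0.44, 2.42, 2.14, 0.83, -1.06], np.float64(0.0407))
   ([-0.28, 0.29, 2.51, 2.0, 0.82, -0.96], np.float64(0.0407))
(35, 20, array([440., 130.]))
   ([-0.38, 0.28, 1.83, 0.72, 1.46, 0.66], np.float64(0.0))
   ([-0.62, 0.21, 2.29, 1.2, 1.32, -0.45], np.float64(0.0))
   ([-0.46, -0.08, 2.44, 1.43, 0.85, -0.36], np.float64(0.0))
   ([-0.32, 0.29, 2.58, 2.01, 0.86, -1.04], np.float64(0.0))
   ([-0.39, 0.49, 2.7, 2.11, 0.99, -1.36], np.float64(0.0407))
   ([-0.28, 0.67, 2.62, 2.3, 1.1, -1.46], np.float64(0.0407))
   ([-0.2, 0.44, 2.42, 2.14, 0.83, -1.06], np.float64(0.0407))
   ([-0.28, 0.29, 2.51, 2.0, 0.82, -0.96], np.float64(0.0407))
(40, 15, array([403., 137.]))
   ([-0.4, 0.24, 1.97, 
[... 1327 characters left out ...]
(0.0))
   ([-0.25, 0.59, 2.56, 2.24, 0.93, -1.3], np.float64(0.0))
   ([-0.18, 0.4, 2.36, 2.0, 0.71, -0.85], np.float64(0.0))
   ([-0.25, 0.25, 2.44, 1.85, 0.71, -0.73], np.float64(0.0))
(40, 20, array([440., 130.]))
   ([-0.38, 0.28, 1.83, 0.72, 1.46, 0.66], np.float64(0.0))
   ([-0.6, 0.19, 2.24, 1.15, 1.31, -0.31], np.float64(0.0))
   ([-0.42, -0.08, 2.36, 1.28, 0.82, -0.14], np.float64(0.0))
   ([-0.29, 0.24, 2.51, 1.87, 0.74, -0.82], np.float64(0.0))
   ([-0.35, 0.44, 2.68, 2.12, 0.91, -1.26], np.float64(0.0))
   ([-0.25, 0.59, 2.56, 2.24, 0.93, -1.3], np.float64(0.0))
   ([-0.18, 0.4, 2.36, 2.0, 0.71, -0.85], np.float64(0.0))
   ([-0.25, 0.25, 2.44, 1.85, 0.71, -0.73], np.float64(0.0))
```

```bash
cat >> kin.py <<'E'
def plan(wps,p=None,r=None):
    o=bot.get_obs();p=o["tool_pos"] if p is None else p;r=E('xyz',o["tcp_rot"]) if r is None else r
    for n,P,Q in wps: # rotate first, then shift
        rv=(r.inv()*Q).as_rotvec();sh=Q.inv().apply(np.array(P)-p)
        print(n,"rot",rv.round(3),"|",np.degrees(np.linalg.norm(rv)).round(1),"shift",sh.round(1),np.linalg.norm(sh).round(0));p,r=np.array(P),Q
d=np.radians
def F(u,out,b=40,ps=20,y=0): return pose(u,out,y,d(b),d(ps))
E
python3 - <<'E'
from kin import *
P=[440,130,250]
plan([(1,P,F(0,0,80,45)[1]),(2,P,F(0,0,40,45)[1]),(3,P,F(0,0)[1])])
E
```

```text
1 rot [ 0.587  0.057 -0.058] | 34.0 shift [ 37.6  -1.8 -22.6] 44.0
2 rot [-0.     0.494 -0.494] | 40.0 shift [0. 0. 0.] 0.0
3 rot [-0.436  0.    -0.   ] | 25.0 shift [0. 0. 0.] 0.0
```

```bash
python3 -m jog '[[0,0,0,0.1174,0.0114,-0.0116],[0,0,0,0.1174,0.0114,-0.0116],[0,0,0,0.1174,0.0114,-0.0116],[0,0,0,0.1174,0.0114,-0.0116],[0,0,0,0.1174,0.0114,-0.0116],[38,-2,-23,0,0,0],[0,0,0,0,0.0988,-0.0988],[0,0,0,0,0.0988,-0.0988],[0,0,0,0,0.0988,-0.0988],[0,0,0,0,0.0988,-0.0988],[0,0,0,0,0.0988,-0.0988],[0,0,0,0,0,0]]'
python3 -m jog '[[0,0,0,-0.109,0,0],[0,0,0,-0.109,0,0],[0,0,0,-0.109,0,0],[0,0,0,-0.109,0,0],[0,0,0,0,0,0]]'
python3 - <<'E'
from kin import *
print(bot.get_obs()["joint_positions"].round(2))
im=bot.capture("wrist");cv2.imwrite("pics/w1.png",im[...,::-1])
for t in("lip_end","pointer_tip"):
    for x in bot.outline_of(t,"wrist")[:2]:
        ys,xs=np.nonzero(x["mask"]);print(t,x["p"],x["pixel"],xs.min(),xs.max(),ys.min(),ys.max())
print(proj("wrist",hw(h,[slope(86.5,7,-108),slope(10.2,38,-105),slope(5.2,38,105),slope(5.2,38,-105)])).round(0))
plan([("a",)+F(60,95),("b",)+F(-9,85),("c",)+F(-9,18)])
E
```

```text
time: 5.3
tool_pos: [440.6, 131.2, 250.1]
tcp_rot: [-2.351, -0.87, 0.21]
contact_force: [0.1, 0.6, -0.2]
grip_width: 0.5
finger_force: 0.0
time: 5.8
tool_pos: [441.2, 133.0, 252.7]
tcp_rot: [-2.793, -0.873, 0.216]
contact_force: [0.4, -0.1, -0.8]
grip_width: 0.6
finger_force: 0.0
[-0.41 -0.05  2.34  1.28  0.82 -0.15]
lip_end 0.84 [381.1, 183.0] 267 485 125 262
pointer_tip 0.6 [481.9, 221.8] 460 501 210 233
[[458. 219.]
 [448. 294.]
 [275. 265.]
 [447. 298.]]
a rot [-0.005  0.001  0.002] | 0.3 shift [-64.2  22.1  97.6] 119.0
b rot [0. 0. 0.] | 0.0 shift [-67.9   5.5  15. ] 70.0
c rot [0. 0. 0.] | 0.0 shift [ 5.8 22.8 62.7] 67.0
```

View pics/w1.png

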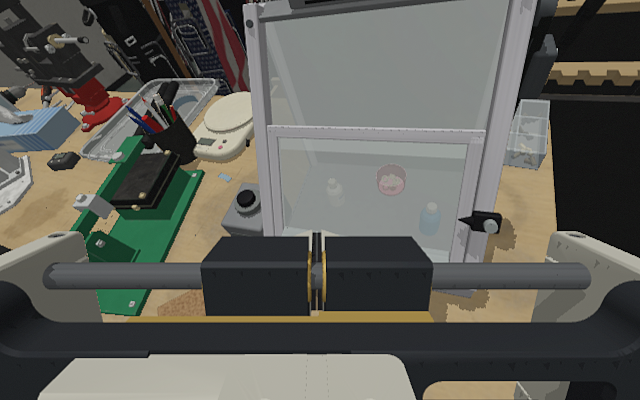

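The pointer tip reprojects within 2 px of where it shows, at (460,220), so the model is good. The lip is hidden behind the fingers in this view. I'll descend and slide under it.

```bash
python3 -m jog '[[-21.4,7.4,32.5,0,0,0],[-21.4,7.4,32.5,0,0,0],[-21.4,7.4,32.5,0,0,0],[-23.5,2,5,0,0,0],[-23.5,2,5,0,0,0],[-23.5,2,5,0,0,0],[0,0,0,0,0,0]]'
python3 - <<'E'
from kin import *
o=bot.get_obs();print(o["joint_positions"].round(2),o["contact_force"].round(1))
im=bot.capture("scene");cv2.imwrite("pics/s2.png",cv2.resize(im[100:300,220:460,::-1],None,fx=3,fy=3,interpolation=cv2.INTER_CUBIC))
plan([("b",)+F(-11,85),("c",)+F(-11,18),("up",)+F(0,18),("up70",)+F(70,18)])
E
```

```text
time: 6.65
tool_pos: [439.6, 141.8, 75.5]
tcp_rot: [-2.78, -0.867, 0.201]
contact_force: [0.2, -0.6, 0.6]
grip_width: 0.3
finger_force: 0.0
[-0.38  0.58  2.57  2.1   0.92 -1.28] [ 0.2 -0.6  0.6]
b rot [-0.005  0.001 -0.006] | 0.5 shift [-0.5 -0.6  3.4] 3.0
c rot [0. 0. 0.] | 0.0 shift [ 5.8 22.8 62.7] 67.0
up rot [0. 0. 0.] | 0.0 shift [11.  -0.3 -0.9] 11.0
up70 rot [0. 0. 0.] | 0.0 shift [69.7 -2.1 -5.7] 70.0
```

View pics/s2.png

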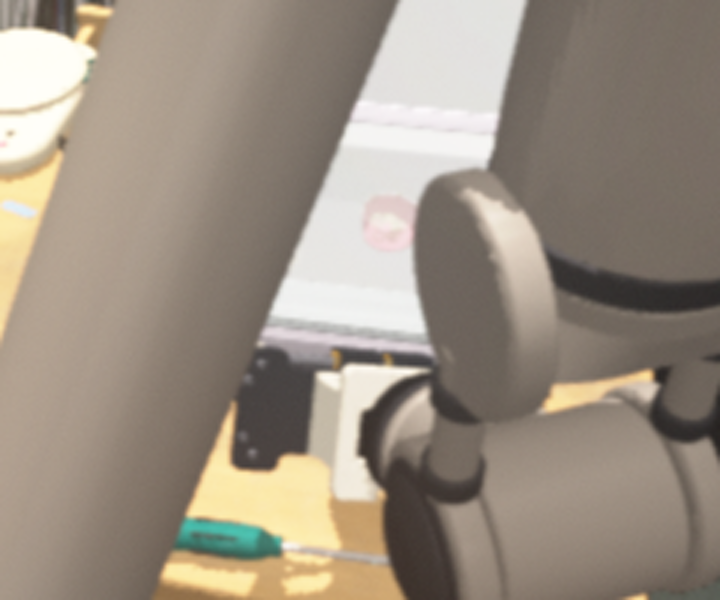

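The hand is in front of the lip with nothing touching. I'll slide under.

```bash
python3 -m jog '[[1.3,5.5,16.5,0,0,0],[1.3,5.5,16.5,0,0,0],[1.3,5.5,16.5,0,0,0],[1.3,5.5,16.5,0,0,0],[0,0,0,0,0,0]]'
python3 -m jog '[[6,-0.2,-0.5,0,0,0],[6,-0.2,-0.5,0,0,0],[6,-0.2,-0.5,0,0,0],[0,0,0,0,0,0]]'
python3 - <<'E'
from kin import *
o=bot.get_obs();print(o["joint_positions"].round(2),o["contact_force"].round(1))
q=RH.inv().apply(o["tool_pos"]-[h[0],h[1],0]);print("u,out,y",(q[0]+120)*c+(q[2]-35)*s,-(q[0]+120)*s+(q[2]-35)*c,q[1])
bot.capture("wrist")
im=bot.capture("wrist");cv2.imwrite("pics/w3.png",im[...,::-1])
print(proj("wrist",hw(h,[slope(86.5,7,-108),slope(10.2,38,-105),slope(20.2,38,-105)])).round(0))
E
```

```text
time: 7.2
tool_pos: [497.9, 156.5, 39.3]
tcp_rot: [-2.79, -0.878, 0.212]
contact_force: [0.7, -0.2, -0.3]
grip_width: 0.5
finger_force: 0.0
time: 7.6
tool_pos: [505.7, 158.6, 54.5]
tcp_rot: [-2.791, -0.876, 0.213]
contact_force: [0.1, 0.5, 0.1]
grip_width: 0.5
finger_force: 0.0
[-0.24  0.64  2.4   2.18  0.87 -1.19] [0.1 0.5 0.1]
u,out,y 9.865539860069475 19.93832421299522 0.986181878812554
[[571. 105.]
 [543. 304.]
 [549. 283.]]
```

View pics/w3.png

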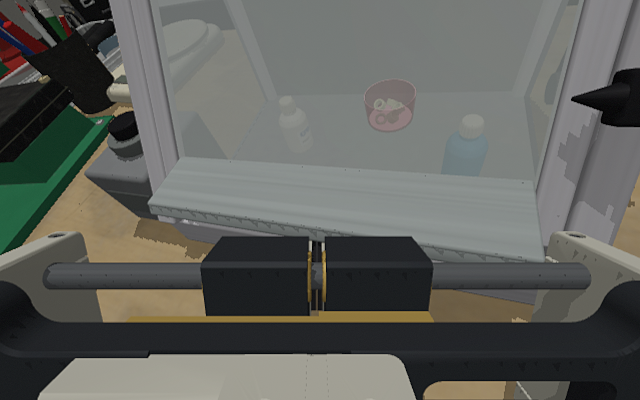

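The lip now shows across the picture, with its outer edge running from (150,208) to (545,262) and the pointer tip at (572,98). I'll estimate s and the marker, then push on.

```bash
cat >> kin.py <<'E'
from scipy.optimize import minimize_scalar as ms
def lipfit(R_,L_):
    for nm,px,y in(("R",R_,-105),("L",L_,105)):
        if px is not None:
            a=least_squares(lambda v:proj("wrist",hw(h,slope(5.2+v[0],37.9,y+v[1])))[0]-px,[20,0]);print("s",nm,a.x.round(1))
def ptrfit(px,out=7):
    a=least_squares(lambda v:proj("wrist",hw(h,slope(v[0],out,v[1])))[0]-px,[86,-108]);print("ptr u,y",out,a.x.round(1),"marker",(a.x[0]-10.2).round(1))
def where():
    o=bot.get_obs();q=RH.inv().apply(o["tool_pos"]-[h[0],h[1],0]);print("u,out,y",((q[0]+120)*c+(q[2]-35)*s).round(1),(-(q[0]+120)*s+(q[2]-35)*c).round(1),q[1].round(1),"F",o["contact_force"].round(1))
E
python3 -c "
from kin import *
lipfit((545,262),(150,208))
for out in(5,10,20):ptrfit((572,98),out)"
python3 -m jog '[[5,-0.2,-0.4,0,0,0],[5,-0.2,-0.4,0,0,0],[5,-0.2,-0.4,0,0,0],[5,-0.2,-0.4,0,0,0],[5,-0.2,-0.4,0,0,0],[5,-0.2,-0.4,0,0,0],[5,-0.2,-0.4,0,0,0],[5,-0.2,-0.4,0,0,0],[0,0,0,0,0,0]]'
python3 - <<'E'
from kin import *
where()
im=bot.capture("wrist");cv2.imwrite("pics/w4.png",im[...,::-1])
print(proj("wrist",hw(h,[slope(86.5,7,-108)])).round(0))
E
```

```text
s R [24.   3.1]
s L [24.1 -0.4]
ptr u,y 5 [  89.  -108.6] marker 78.8
ptr u,y 10 [  89.1 -106.8] marker 78.9
ptr u,y 20 [  89.4 -103.3] marker 79.2
time: 8.6
tool_pos: [528.2, 164.1, 87.0]
tcp_rot: [-2.79, -0.876, 0.213]
contact_force: [-0.9, 1.1, 0.3]
grip_width: 0.4
finger_force: 0.0
u,out,y 49.7 19.5 1.7 F [-0.9  1.1  0.3]
[[549. 198.]]
```

View pics/w4.png

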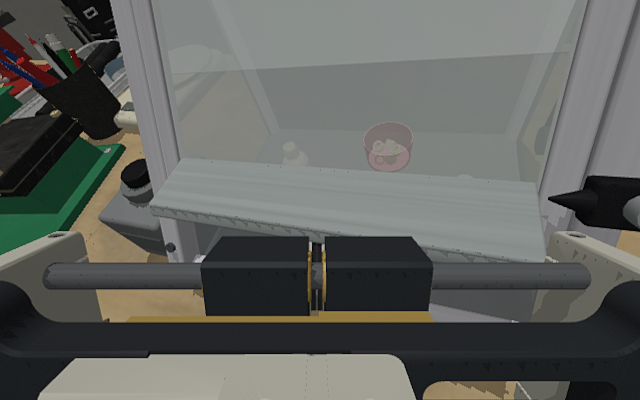

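The lip rides on the fingers, still 15–30 px below the pointer (tip (549,199)). I'll zoom in on the lip ends to tell the bar's upper edge from its lower one.

```bash
python3 - <<'E'
from kin import *
im=cv2.imread("pics/w4.png");f=lambda i:cv2.resize(i,None,fx=4,fy=4,interpolation=cv2.INTER_CUBIC)
cv2.imwrite("pics/z4.png",np.hstack([f(im[150:280,140:200]),f(im[150:280,500:640])]))
for s_ in(49.5,59.5):
  print(s_,[(n,proj("wrist",hw(h,[slope(5.2+s_+a,o_,-105),slope(5.2+s_+a,o_,105)])).round(0).tolist()) for n,a,o_ in(("lo",0,37.9),("hi",10,37.9),("hi-in",10,7.9),("lo-in",0,7.9))])
E
```

```text
49.5 [('lo', [[548.0, 296.0], [155.0, 230.0]]), ('hi', [[554.0, 275.0], [152.0, 215.0]]), ('hi-in', [[531.0, 240.0], [187.0, 200.0]]), ('lo-in', [[526.0, 258.0], [189.0, 213.0]])]
59.5 [('lo', [[554.0, 275.0], [152.0, 215.0]]), ('hi', [[561.0, 252.0], [148.0, 201.0]]), ('hi-in', [[536.0, 221.0], [184.0, 187.0]]), ('lo-in', [[531.0, 240.0], [187.0, 200.0]])]
```

View pics/z4.png

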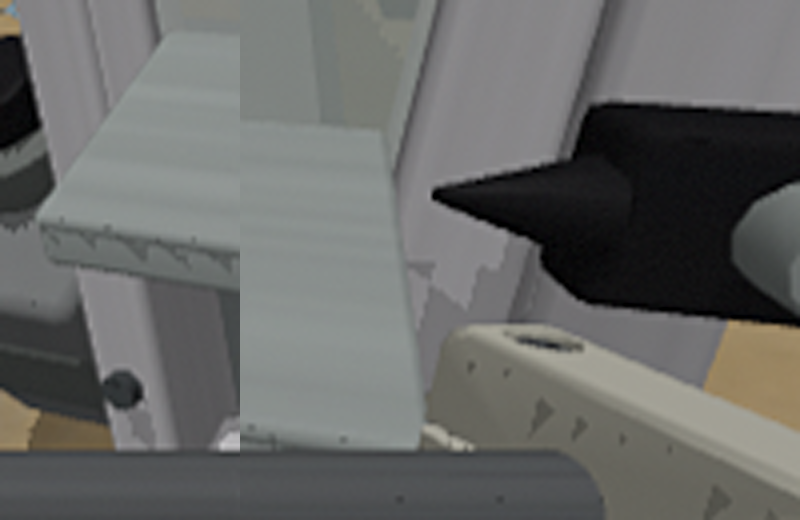

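Now the lip corners are clear. The outer upper corners are at L (150,205.5) and R (545,261), and the outer lower one at L (151,215.5). The ramp's back corners are at L (182.5,158) and R (535.5,182.5), and the pointer tip is at (549,198). I'll solve these using the known 210 mm bar length.

```bash
python3 - <<'E'
from kin import *
def seg(L,Rr,nm):
    f=lambda v:(proj("wrist",hw(h,[slope(v[0],v[1],v[2]+105),slope(v[0],v[1],v[2]-105)]))-[L,Rr]).ravel()
    a=least_squares(f,[60,30,0]);print(nm,"u,out,y",a.x.round(1),a.fun.round(1)); return a.x
seg((150,205.5),(545,261),"hi-out"); seg((182.5,158),(535.5,182.5),"ramp back")
# lower left, out from hi-out
for out in(25,30,34,38):
    a=least_squares(lambda v:proj("wrist",hw(h,slope(v[0],out,v[1])))[0]-(151,215.5),[55,105]);b=least_squares(lambda v:proj("wrist",hw(h,slope(v[0],out,v[1])))[0]-(150,205.5),[55,105]);print("lowL",out,a.x.round(1),"hiL",b.x.round(1))
# pointer from two views: current pose and 39.8 mm lower along the tool motion
o=bot.get_obs();T=bot.camera_model("wrist")["T_tool_cam"];m=bot.camera_model("wrist")
def pr(P,p,r):
    Rt=E('xyz',r).as_matrix();q=(P-p-Rt@T[:3,3])@(Rt@T[:3,:3]);return np.array([m["fx"]*q[0]/q[2]+m["cx"],m["fy"]*q[1]/q[2]+m["cy"]])
v=[((549,198.3),o["tool_pos"],o["tcp_rot"]),((572,98.5),np.array([505.7,158.6,54.5]),[-2.791,-.876,.213]),((460,220),np.array([441.2,133,252.7]),[-2.793,-.873,.216])]
for w in(v[:2],v):
    a=least_squares(lambda P:np.concatenate([pr(P,p,r)-px for px,p,r in w]),[582,63,110])
    q=RH.inv().apply(a.x-[h[0],h[1],0]);print("ptr u,out,y",((q[0]+120)*c+(q[2]-35)*s).round(1),(-(q[0]+120)*s+(q[2]-35)*c).round(1),q[1].round(1),a.fun.round(1))
E
```

```text
hi-out u,out,y [69.3 35.5  3.1] [-0.2  1.3  0.1 -0.8]
ramp back u,out,y [92.8  2.9  2.2] [-0.1  1.9  0.1 -1.3]
lowL 25 [ 57.3 122.4] hiL [ 65. 121.]
lowL 30 [ 60.1 115.9] hiL [ 67.5 114.6]
lowL 34 [ 62.4 110.8] hiL [ 69.5 109.5]
lowL 38 [ 64.6 105.6] hiL [ 71.5 104.4]
ptr u,out,y 90.1 19.5 -103.6 [-0.1 -0.   0.   0. ]
ptr u,out,y 89.7 17.3 -104.6 [ 0.6 -0.7  0.4  0.8 -2.4 -0.7]
```

```bash
python3 -m jog '[[5,-0.2,-0.4,0,0,0],[5,-0.2,-0.4,0,0,0],[5,-0.2,-0.4,0,0,0],[5,-0.2,-0.4,0,0,0],[0,0,0,0,0,0],[0,0,0,0,0,0]]'
python3 - <<'E'
from kin import *
where()
im=bot.capture("wrist");cv2.imwrite("pics/w5.png",im[...,::-1])
for x in bot.outline_of("pointer_tip","wrist")[:2]:
    ys,xs=np.nonzero(x["mask"]);i=xs.argmin();print(x["p"],xs.min(),ys[xs==xs.min()])
g=im.mean(2);dk=(g<45)&(np.arange(640)>490)&(np.arange(400)[:,None]<330)&(np.arange(400)[:,None]>150)
for r in range(225,275,3): 
    w=np.nonzero(g[r,505:600]<50)[0];print(r,505+w.min() if len(w) else None,end="; ")
p=cv2.imread("pics/w4.png")[150:230,140:230];t=cv2.matchTemplate(im[130:250,120:250,::-1].copy(),p,cv2.TM_CCOEFF_NORMED);print("\nlip shift",cv2.minMaxLoc(t))
E
```

```text
time: 9.25
tool_pos: [538.9, 166.6, 102.9]
tcp_rot: [-2.79, -0.875, 0.213]
contact_force: [-0.5, -0.5, 0.8]
grip_width: 0.3
finger_force: 0.0
u,out,y 69.1 19.7 1.9 F [-0.5 -0.5  0.8]
0.76 547 [236 237 238 239]
0.17 132 [0 1 2 3 4 5 6 7 8]
225 572; 228 571; 231 578; 234 586; 237 547; 240 547; 243 547; 246 None; 249 None; 252 None; 255 None; 258 None; 261 None; 264 None; 267 None; 270 None; 273 None; 
lip shift (0.04344261810183525, 0.6918785572052002, (0, 40), (21, 20))
```

The pointer tip is now partly hidden by the lip's right end, so the two are close to level. I'll back off, leaving the sash standing, and look at the end from the right with the camera at lip height.

```bash
python3 - <<'E'
from kin import *
q0=bot.get_obs()["joint_positions"]
for u,out,y,ps in((65,20,0,20),(62,60,0,20),(30,70,-60,20),(15,60,-90,20),(15,60,-110,20),(15,60,-60,20),(40,60,-100,20)):
    q,e=ik(*F(u,out,40,ps,y),q0);print(u,out,y,ps,q.round(2),e.round(4))
    P,r=F(u,out,40,ps,y);T=bot.camera_model("wrist")["T_tool_cam"];C=P+r.apply(T[:3,3]);w=RH.inv().apply(C-[h[0],h[1],0]);print("   cam u,out,y",((w[0]+120)*c+(w[2]-35)*s).round(),(-(w[0]+120)*s+(w[2]-35)*c).round(),w[1].round())
plan([(1,)+F(63,20,y=1.5),(2,)+F(62,60,y=1.5),(3,)+F(15,60,y=-60)])
E
```

```text
65 20 0 20 [-0.2   0.42  2.4   2.04  0.74 -0.93] 0.0
   cam u,out,y 150.0 161.0 -54.0
62 60 0 20 [-0.24  0.33  2.46  1.97  0.74 -0.88] 0.0
   cam u,out,y 147.0 201.0 -54.0
30 70 -60 20 [-0.47  0.39  2.5   1.82  0.83 -0.98] 0.0
   cam u,out,y 115.0 211.0 -114.0
15 60 -90 20 [-0.54  0.45  2.49  1.79  0.86 -1.04] 0.0
   cam u,out,y 100.0 201.0 -144.0
15 60 -110 20 [-0.59  0.46  2.46  1.72  0.87 -1.02] 0.0
   cam u,out,y 100.0 201.0 -164.0
15 60 -60 20 [-0.47  0.44  2.53  1.89  0.86 -1.09] 0.0
   cam u,out,y 100.0 201.0 -114.0
40 60 -100 20 [-0.54  0.4   2.42  1.7   0.84 -0.89] 0.0
   cam u,out,y 125.0 201.0 -154.0
1 rot [-0.004 -0.001  0.001] | 0.2 shift [-5.6  0.5  0. ] 6.0
2 rot [0. 0. 0.] | 0.0 shift [ -4.5 -13.6 -37.4] 40.0
3 rot [0. 0. 0.] | 0.0 shift [-46.8  59.2 -17.2] 77.0
```

```bash
python3 -m jog '[[-6,0.5,0,0,0,0],[-2.2,-6.8,-18.7,0,0,0],[-2.2,-6.8,-18.7,0,0,0],[-15.6,29,-9,0,0,0],[-15.6,29,-9,0,0,0],[-15.6,29,-9,0,0,0],[0,0,0,0,0,0],[0,0,0,0,0,0]]'
python3 - <<'E'
from kin import *
where()
im=bot.capture("wrist");cv2.imwrite("pics/w6.png",im[...,::-1])
print(proj("wrist",hw(h,[slope(90,18,-104),slope(80.7,38,-105),slope(90.7,38,-105),slope(80.7,8,-105),slope(90.7,8,-105)])).round(0))
x0=int(proj("wrist",hw(h,slope(90,18,-104)))[0,0]);y0=int(proj("wrist",hw(h,slope(90,18,-104)))[0,1])
x0=min(max(x0,80),560);y0=min(max(y0,60),340);print("crop",x0-80,y0-60)
cv2.imwrite("pics/z6.png",cv2.resize(im[y0-60:y0+60,x0-80:x0+80,::-1],None,fx=5,fy=5,interpolation=cv2.INTER_CUBIC))
E
```

```text
time: 10.15
tool_pos: [495.7, 63.0, 80.7]
tcp_rot: [-2.788, -0.873, 0.209]
contact_force: [-0.0, -0.1, 0.1]
grip_width: 0.4
finger_force: 0.0
u,out,y 14.3 59.3 -90.4 F [-0.  -0.1  0.1]
[[358. 108.]
 [352. 128.]
 [352. 109.]
 [363. 123.]
 [363. 106.]]
crop 278 48
```

View pics/z6.png

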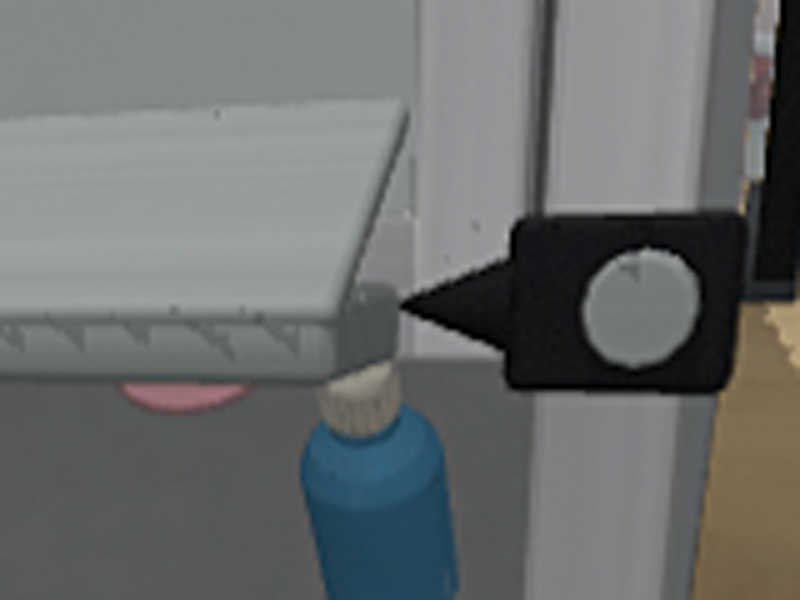

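The lip's end face spans zoom x 336–395, with mid-height at row ~349 (front) to ~323 (back). The pointer tip is at zoom (402,305), full image (358.4,109), so the lip is still about 3 mm low. I'll compute the remainder.

```bash
python3 - <<'E'
from kin import *
o=bot.get_obs();m=bot.camera_model("wrist");T=m["T_tool_cam"]
def pr(P,p,r):
    Rt=E('xyz',r).as_matrix();q=(P-p-Rt@T[:3,3])@(Rt@T[:3,:3]);return np.array([m["fx"]*q[0]/q[2]+m["cx"],m["fy"]*q[1]/q[2]+m["cy"]])
v=[((549,198.3),np.array([528.2,164.1,87.0]),[-2.79,-.876,.213]),((572,98.5),np.array([505.7,158.6,54.5]),[-2.791,-.876,.213]),((358.4,109),o["tool_pos"],o["tcp_rot"])]
a=least_squares(lambda P:np.concatenate([pr(P,p,r)-px for px,p,r in v]),[582,63,110])
q=RH.inv().apply(a.x-[h[0],h[1],0]);u=(q[0]+120)*c+(q[2]-35)*s;out=-(q[0]+120)*s+(q[2]-35)*c;print("ptr",u,out,q[1],a.fun.round(1))
for o_ in(8,out):
    b=least_squares(lambda w:proj("wrist",hw(h,slope(w[0],o_,w[1])))[0]-(358.4,109),[90,-104]).x;print("ptr u at out",o_,b)
for n,px,o_ in(("front",(278+336/5,48+349/5),37.9),("back",(278+395/5,48+323/5),7.9)):
    b=least_squares(lambda w:proj("wrist",hw(h,slope(w[0],o_,w[1])))[0]-px,[86,-105]).x;print("lip mid",n,b.round(1))
plan([(1,)+F(62,60,y=1.5),(2,)+F(65,20,y=1.5)])
E
```

```text
ptr 89.99490684611382 18.13041597822987 -104.16765526362079 [-0.3  0.2  0.2  0.2  0.1 -0.6]
ptr u at out 8 [  89.12241493 -101.86901981]
ptr u at out 18.13041597822987 [  89.64759868 -104.09105638]
lip mid front [  86.1 -101.1]
lip mid back [  86.9 -101. ]
1 rot [-0.004 -0.     0.   ] | 0.2 shift [ 47.3 -87.   26.8] 103.0
2 rot [0. 0. 0.] | 0.0 shift [ 6.5 13.5 37.2] 40.0
```

I need +3 mm, so the finger should reach u = 72.2 at the same spot. I'll return the way I came.

```bash
python3 -m jog '[[15.8,-29,8.9,0,0,0],[15.8,-29,8.9,0,0,0],[15.8,-29,8.9,0,0,0],[3.2,6.8,18.6,0,0,0],[3.2,6.8,18.6,0,0,0],[0,0,0,0,0,0]]'
python3 -c "
from kin import *
where();plan([(1,)+F(72.2,19.7,y=1.9)])"
```

```text
time: 10.8
tool_pos: [536.7, 167.8, 100.1]
tcp_rot: [-2.79, -0.874, 0.216]
contact_force: [-1.1, 0.3, 0.3]
grip_width: 0.6
finger_force: 0.0
u,out,y 65.7 19.7 3.5 F [-1.1  0.3  0.3]
1 rot [-0.007 -0.001  0.004] | 0.4 shift [ 6.4  1.3 -1.1] 7.0
```

```bash
python3 -m jog '[[3,0,-0.4,0,0,0],[2,0,-0.2,0,0,0],[1.5,0,-0.1,0,0,0],[0,0,0,0,0,0],[0,0,0,0,0,0],[0,0,0,0,0,0]]'
python3 -c "
from kin import *
where()"
python3 -m jog '[[-3,0,0,0,0,0],[-3,0.5,0,0,0,0],[-2.2,-6.8,-18.7,0,0,0],[-2.2,-6.8,-18.7,0,0,0],[-16.6,29,-9,0,0,0],[-16.6,29,-9,0,0,0],[-16.6,29,-9,0,0,0],[0,0,0,0,0,0],[0,0,0,0,0,0]]'
python3 - <<'E'
from kin import *
where()
im=bot.capture("wrist");cv2.imwrite("pics/w7.png",im[...,::-1])
old=cv2.imread("pics/w6.png")[...,::-1].copy()
def m(x,y,w,hh,nm):
    t=old[y:y+hh,x:x+w];r=im[y-20:y+hh+20,x-20:x+w+20].copy()
    M=cv2.matchTemplate(cv2.resize(r,None,fx=4,fy=4,interpolation=cv2.INTER_CUBIC),cv2.resize(t.copy(),None,fx=4,fy=4,interpolation=cv2.INTER_CUBIC),cv2.TM_CCOEFF_NORMED);l=cv2.minMaxLoc(M);print(nm,round(l[1],3),np.array(l[3])/4-20)
m(356,88,75,42,"clip"); m(300,100,52,30,"lip front"); m(330,64,28,50,"lip end top")
E
```

```text
time: 11.4
tool_pos: [539.8, 165.6, 105.3]
tcp_rot: [-2.79, -0.873, 0.211]
contact_force: [-1.4, 0.3, 0.0]
grip_width: 0.9
finger_force: 0.5
u,out,y 71.4 20.5 0.7 F [-1.4  0.3  0. ]
time: 12.3
tool_pos: [495.3, 61.9, 81.4]
tcp_rot: [-2.788, -0.873, 0.208]
contact_force: [0.3, 0.4, 1.0]
grip_width: 0.4
finger_force: 0.0
u,out,y 14.4 60.3 -91.4 F [0.3 0.4 1. ]
clip 0.986 [-1.5  0. ]
lip front 0.945 [-1.5 -2. ]
lip end top 0.991 [-1.25 -2.  ]
```

Relative to the clip, the lip rose only about 1.1 mm, so ~2 mm remain. One more nudge.

```bash
python3 -m jog '[[16.6,-29,8.9,0,0,0],[16.6,-29,8.9,0,0,0],[16.6,-29,8.9,0,0,0],[2.2,6.8,18.6,0,0,0],[2.2,6.8,18.6,0,0,0],[3,0,0,0,0,0],[3,0,0,0,0,0],[2,0,0,0,0,0],[0,0,0,0,0,0],[0,0,0,0,0,0]]'
python3 -c "
from kin import *
where()"
python3 -m jog '[[-4,0,0,0,0,0],[-4,0.5,0,0,0,0],[-2.2,-6.8,-18.7,0,0,0],[-2.2,-6.8,-18.7,0,0,0],[-16.6,29,-9,0,0,0],[-16.6,29,-9,0,0,0],[-16.6,29,-9,0,0,0],[0,0,0,0,0,0],[0,0,0,0,0,0]]'
cat > cmp.py <<'E'
from kin import *
where()
im=bot.capture("wrist");cv2.imwrite("pics/w8.png",im[...,::-1])
old=cv2.imread("pics/w6.png")[...,::-1].copy()
def m(x,y,w,hh,nm):
    t=old[y:y+hh,x:x+w];r=im[y-20:y+hh+20,x-20:x+w+20].copy()
    M=cv2.matchTemplate(cv2.resize(r,None,fx=4,fy=4,interpolation=cv2.INTER_CUBIC),cv2.resize(t.copy(),None,fx=4,fy=4,interpolation=cv2.INTER_CUBIC),cv2.TM_CCOEFF_NORMED);l=cv2.minMaxLoc(M);print(nm,round(l[1],3),np.array(l[3])/4-20)
m(370,88,60,42,"clip"); m(300,100,52,30,"lip front"); m(330,64,28,50,"lip end top")
g=im.astype(float).mean(2)
print("rows 90..135 end-face cols 347,350,353 & tip");print(np.c_[np.arange(96,130),g[96:130,[340,347,350,353,356,358,360]].round()].astype(int))
E
python3 cmp.py
```

```text
time: 13.35
tool_pos: [540.7, 165.3, 107.3]
tcp_rot: [-2.79, -0.873, 0.212]
contact_force: [-0.7, 0.8, -0.0]
grip_width: 0.5
finger_force: 0.5
u,out,y 73.6 21.0 0.3 F [-0.7  0.8 -0. ]
time: 14.25
tool_pos: [495.1, 61.1, 81.5]
tcp_rot: [-2.788, -0.872, 0.208]
contact_force: [-0.6, -0.4, -0.6]
grip_width: 0.6
finger_force: 0.0
u,out,y 14.3 60.6 -92.1 F [-0.6 -0.4 -0.6]
clip 0.982 [-3.  0.]
lip front 0.89 [-2.25 -6.  ]
lip end top 0.986 [-2.25 -6.  ]
rows 90..135 end-face cols 347,350,353 & tip
[[ 96 151 131 130 130 130 130 159]
 [ 97 152 136 130 128 128 130 157]
 [ 98 153 130 126 131 128 129 157]
 [ 99 153 109 107 111 128 129 153]
 [100 155  94  91  90 131 130 158]
 [101 155  92  89  86 134 132 163]
 [102 150  86  82  80 135 132 160]
 [103 138  79  79  77 134 131 154]
 [104 120  76  78  77 133 129 161]
 [105  96  76  77  77 133 135 131]
 [106  82  77  79  76 135 109  57]
 [107 103  77  78  76  91  49  17]
 [108 112  78  77  77   8  16  22]
 [109 110  77  77  77   0  14  18]
 [110 110  77  78  76  80   0   4]
 [111 108  76  77  76 129 112  23]
 [112 106  78  77  73 139 141 134]
 [113 103  77  76  71 125 127 145]
 [114 101  76  71  76 101 101 108]
 [115 101  70  73  85  87  87  86]
 [116  94  86  84  85  86  86  84]
 [117  78 126 125  77  86  87  87]
 [118  72 139 140 109  87  87  88]
 [119  81 138 139 133  87  87  88]
 [120  86 138 138 140  86  87  88]
 [121  93 139 139 140  85  87  88]
 [122 101 139 140 133  85  87  87]
 [123 102 139 140 120  86  86  87]
 [124 100 140 138 110  91  86  87]
 [125 101 138 129 106  95  86  86]
 [126 101 128 118 104  92  86  85]
 [127  98 115 105 105  96  86  86]
 [128  96 106 101 105  92  83  88]
 [129  95 105 105 105  75  81  88]]
```

The lip's end face now spans rows 99–115.5 and the pointer tip is at row ~108.7. They're level within about 1 mm, so I'll leave the sash. Next I'll triangulate the button and plan the way there.

```bash
cat >> kin.py <<'E'
def Q(lean):
    l=d(lean);z=np.array([0,-np.sin(l),-np.cos(l)]);y=np.array([1.,0,0]);return RH*R.from_matrix(np.column_stack([np.cross(y,z),y,z]))
B=np.array([543.2,349.8,76.9])
E
python3 - <<'E'
from kin import *
P=np.array([440.,130,250]);M=B+[-60,-10,150]
w=[("P",P,F(0,0)[1]),("r1",P,F(0,0,40,45)[1]),("r2",P,F(0,0,80,45)[1]),("Q",M,Q(15)),("abv",B+[0,0,45],Q(15)),("dn",B+[0,0,-6],Q(15))]
q=bot.get_obs()["joint_positions"];pa,ra=fk(q,K)
for n,p,r in w:
    rv=(ra.inv()*r).as_rotvec();bad=0
    for t in np.linspace(0,1,9)[1:]:
        q,e=ik(pa+t*(p-pa),ra*R.from_rotvec(rv*t),q);bad=max(e,bad)
    print(n,q.round(2),round(bad,4));pa,ra=p,r
plan(w)
E
```

```text
P [-0.42 -0.08  2.36  1.28  0.82 -0.14] 0.0
r1 [-0.6   0.19  2.24  1.15  1.31 -0.31] 0.0
r2 [-0.38  0.28  1.83  0.72  1.46  0.66] 0.0
Q [ 0.61  0.54  1.22 -0.24  1.48  0.43] 0.0
abv [ 0.57  0.7   1.22 -0.25  1.32  0.44] 0.0
dn [ 0.57  0.74  1.29 -0.26  1.21  0.47] 0.0
P rot [-0.004 -0.    -0.   ] | 0.2 shift [ 103.5 -120.5 -103.4] 190.0
r1 rot [ 0.436 -0.     0.   ] | 25.0 shift [0. 0. 0.] 0.0
r2 rot [ 0.    -0.494  0.494] | 40.0 shift [0. 0. 0.] 0.0
Q rot [-0.671 -0.944 -1.363] | 102.5 shift [195.4  86.2 -28.4] 215.0
abv rot [0. 0. 0.] | 0.0 shift [ 24.5  60.8 102.1] 121.0
dn rot [0. 0. 0.] | 0.0 shift [13.2  0.  49.3] 51.0
```

```bash
python3 -m jog '[[20.7,-24.1,-20.7,0,0,0],[20.7,-24.1,-20.7,0,0,0],[20.7,-24.1,-20.7,0,0,0],[20.7,-24.1,-20.7,0,0,0],[20.7,-24.1,-20.7,0,0,0],[0,0,0,0.109,0,0],[0,0,0,0.109,0,0],[0,0,0,0.109,0,0],[0,0,0,0.109,0,0]]'
python3 -m jog '[[0,0,0,0,-0.0988,0.0988],[0,0,0,0,-0.0988,0.0988],[0,0,0,0,-0.0988,0.0988],[0,0,0,0,-0.0988,0.0988],[0,0,0,0,-0.0988,0.0988],[0,0,0,0,0,0]]'
python3 -m jog '[[0,0,0,-0.0559,-0.0787,-0.1136],[0,0,0,-0.0559,-0.0787,-0.1136],[0,0,0,-0.0559,-0.0787,-0.1136],[0,0,0,-0.0559,-0.0787,-0.1136],[0,0,0,-0.0559,-0.0787,-0.1136],[0,0,0,-0.0559,-0.0787,-0.1136],[0,0,0,-0.0559,-0.0787,-0.1136],[0,0,0,-0.0559,-0.0787,-0.1136],[0,0,0,-0.0559,-0.0787,-0.1136],[0,0,0,-0.0559,-0.0787,-0.1136],[0,0,0,-0.0559,-0.0787,-0.1136],[0,0,0,-0.0559,-0.0787,-0.1136]]'
python3 -c "
from kin import *
plan([('Q',B+[-60,-10,150],Q(15))])"
```

```text
time: 15.2
tool_pos: [439.0, 130.9, 251.3]
tcp_rot: [-2.351, -0.875, 0.216]
contact_force: [-0.1, -0.1, -0.8]
grip_width: 0.6
finger_force: 0.0
time: 15.8
tool_pos: [440.4, 131.3, 250.9]
tcp_rot: [-2.356, -0.176, 0.218]
contact_force: [0.1, 0.3, 0.1]
grip_width: 0.2
finger_force: 0.0
time: 17.0
tool_pos: [438.2, 130.3, 249.8]
tcp_rot: [3.142, 0.261, 1.796]
contact_force: [-0.6, 0.6, -0.1]
grip_width: 0.4
finger_force: 0.0
Q rot [ 0.004 -0.001  0.014] | 0.8 shift [194.8  87.8 -28.5] 216.0
```

```bash
python3 -m jog '[[32.5,14.6,-4.8,0,0,0],[32.5,14.6,-4.8,0,0,0],[32.5,14.6,-4.8,0,0,0],[32.5,14.6,-4.8,0,0,0],[32.5,14.6,-4.8,0,0,0],[32.5,14.6,-4.8,0,0,0],[0,0,0,0,0,0]]'
python3 - <<'E'
from kin import *
o=bot.get_obs();print(o["tool_pos"])
im=bot.capture("wrist");cv2.imwrite("pics/w9.png",im[...,::-1]);print("pred",proj("wrist",[B,B-[0,0,7]]).round(0))
m=bot.camera_model("wrist");T=m["T_tool_cam"];Rt=E('xyz',o["tcp_rot"]).as_matrix()
for x in bot.outline_of("fan_button_top","wrist")[:3]:
    ys,xs=np.nonzero(x["mask"]);px=np.array([xs.mean(),ys.mean()])
    dr=Rt@T[:3,:3]@[(px[0]-m["cx"])/m["fx"],(px[1]-m["cy"])/m["fy"],1];C=o["tool_pos"]+Rt@T[:3,3]
    print(x["p"],px.round(1),len(xs),xs.min(),xs.max(),ys.min(),ys.max(),[(C+dr*(z-C[2])/dr[2]).round(1) for z in(77,82)])
plan([('abv',B+[0,0,45],Q(15))])
E
```

```text
time: 17.7
tool_pos: [481.8, 342.9, 225.8]
tcp_rot: [-3.138, 0.258, 1.794]
contact_force: [0.3, 0.6, -0.8]
grip_width: 0.5
finger_force: 0.0
[481.78902846 342.90680189 225.76328114]
pred [[376. 158.]
 [375. 156.]]
0.79 [367.6 163.8] 614 354 381 150 177 [array([536.4, 344.5,  77. ]), array([535. , 346.3,  82. ])]
abv rot [-0.    -0.002  0.009] | 0.5 shift [ 24.4  61.9 102.2] 122.0
```

The button mask is 28 px across, matching the 28 mm cap, and puts it at about (537,345). I'll go above it.

```bash
python3 - <<'E'
from kin import *
m=bot.camera_model("wrist")
a=least_squares(lambda P:np.r_[proj("scene",P)[0]-(264.25,173.75),proj("top",P)[0]-(268.25,176),proj("wrist",P)[0]-(367.6,163.8)],B);print(a.x,a.fun.round(1))
X=a.x
plan([('abv',X+[0,0,30],Q(15)),("dn",X,Q(15)),("pr",X-[0,0,8],Q(15))])
E
```

```text
[534.25909098 344.34143445  87.43678573] [-0.3 -0.5  0.6  0.4 -0.  -0.1]
abv rot [-0.    -0.002  0.009] | 0.5 shift [ 22.2  52.  107.5] 121.0
dn rot [0. 0. 0.] | 0.0 shift [ 7.8  0.  29. ] 30.0
pr rot [0. 0. 0.] | 0.0 shift [2.1 0.  7.7] 8.0
```

```bash
python3 -m jog '[[7.4,17.3,35.8,0,0,0],[7.4,17.3,35.8,0,0,0],[7.4,17.3,35.8,0,0,0],[0,0,0,0,0,0],[2.6,0,9.7,0,0,0],[0,0,0,0,0,0]]'
python3 - <<'E'
from kin import *
o=bot.get_obs();print(o["tool_pos"]);X=[534.3,344.3,87.4]
im=bot.capture("wrist");cv2.imwrite("pics/w10.png",im[...,::-1]);print("pred",proj("wrist",[X]).round(0))
m=bot.camera_model("wrist");T=m["T_tool_cam"];Rt=E('xyz',o["tcp_rot"]).as_matrix()
for x in bot.outline_of("fan_button_top","wrist")[:2]:
    ys,xs=np.nonzero(x["mask"]);print(x["p"],x["pixel"],len(xs),xs.min(),xs.max(),ys.min(),ys.max())
E
```

```text
time: 18.4
tool_pos: [535.3, 344.1, 109.4]
tcp_rot: [3.14, 0.259, 1.785]
contact_force: [-0.2, -0.3, 0.9]
grip_width: 0.2
finger_force: 0.0
[535.29433852 344.08303575 109.41930881]
pred [[314. 224.]]
0.9 [315.0, 217.8] 1157 294 336 199 232
```

Column 315 matches the prediction of 314, so it's centred. I'll press straight down with force feedback.

```bash
python3 -m jog '[[2.6,0,9.7,0,0,0],[1.8,0,6.8,0,0,0],[0,0,0,0,0,0]]'
python3 -m jog '[[0.8,0,2.9,0,0,0],[0,0,0,0,0,0]]'
python3 -m jog '[[0.8,0,2.9,0,0,0],[0,0,0,0,0,0]]'
python3 -m jog '[[0.5,0,1.9,0,0,0],[0,0,0,0,0,0]]'
```

```text
time: 18.8
tool_pos: [535.8, 344.6, 91.0]
tcp_rot: [3.141, 0.26, 1.785]
contact_force: [0.2, 1.1, 2.5]
grip_width: 0.7
finger_force: 1.7
time: 19.0
tool_pos: [536.0, 344.6, 88.7]
tcp_rot: [3.14, 0.26, 1.785]
contact_force: [-0.7, 1.1, 3.9]
grip_width: 0.6
finger_force: 2.3
time: 19.2
tool_pos: [536.1, 344.7, 87.8]
tcp_rot: [3.139, 0.26, 1.784]
contact_force: [-3.9, -0.3, 14.1]
grip_width: 0.4
finger_force: 7.0
time: 19.4
tool_pos: [536.2, 344.8, 87.5]
tcp_rot: [3.138, 0.26, 1.784]
contact_force: [-7.1, -2.2, 22.2]
grip_width: 0.3
finger_force: 11.3
```

It bottomed out at 22 N, well past the 5 N needed. Now I'll release, retract straight up and check.

```bash
python3 -m jog '[[-1.3,0,-4.8,0,0,0],[-2.6,0,-9.7,0,0,0],[-5.2,0,-19.3,0,0,0],[-7.8,0,-29,0,0,0],[-7.8,0,-29,0,0,0],[-7.8,0,-29,0,0,0],[-7.2,-17.3,-28,0,0,0],[-7.4,-17.3,-28,0,0,0],[0,-30,0,0,0,0],[0,-30,0,0,0,0],[0,0,0,0,0,0],[0,0,0,0,0,0]]'
python3 - <<'E'
from kin import *
im0=cv2.imread("pics/scene0.png");im=bot.capture("scene")[...,::-1].copy();cv2.imwrite("pics/s9.png",im)
for t in("fan_button_top","lip_edge","pointer_tip","sanding_block","glue_white","glue_blue","ferrule_pot"):
    r=bot.outline_of(t,"scene");print(t,[(x["p"],x["pixel"]) for x in r[:2]])
sv=88.6-10.2+.8
print("lip lo ends pred",proj("scene",hw(h,[slope(5.2+79.8,37.9,-102),slope(5.2+79.8,37.9,105)])).round(0),"ptr",proj("scene",hw(h,slope(90,18,-104))).round(1))
E
```

```text
time: 20.6
tool_pos: [443.4, 324.3, 266.7]
tcp_rot: [3.14, 0.26, 1.785]
contact_force: [1.1, 0.0, 0.2]
grip_width: 0.3
finger_force: 0.0
fan_button_top []
lip_edge [(0.96, [345.0, 139.2])]
pointer_tip [(0.58, [395.2, 182.1])]
sanding_block [(0.76, [225.2, 242.2]), (0.4, [337.2, 145.2])]
glue_white []
glue_blue [(0.68, [372.8, 190.8]), (0.34, [319.4, 182.1])]
ferrule_pot [(0.5, [336.1, 143.8]), (0.47, [346.6, 181.2])]
lip lo ends pred [[386. 184.]
 [290. 174.]] ptr [[386.5 180.4]]
```

```bash
python3 -c "
from plant import bot
print(bot.close_job())"
```

```text
the job is handed in; nothing more can be done
None
```

The sash is up with its lip level with the pointer to within about 1 mm. The fan button was then pressed down to its stop (22 N) and released. The job was handed in at about 21 s with the arm clear and nothing gripped.

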